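# Set the root rest to the gauge at the chicory trimming table

## Robot

A 6-joint arm with a two-finger parallel gripper is mounted at the origin on the work surface. World frame = base frame: x ahead of the robot, y to its left, z up, the work surface at z = 0. Lengths are in m, angles in rad, forces in N, time in s.
With the tool pointing down it reaches from about 0.35 to 0.975 m from the base axis. Payload 4.9 kg.
Tool frame: the origin (TCP) lies midway between the tips of the shut fingers; the grasp point (between the pads) lies ctrl.grip_point_offset behind it (ctrl.grip_point_offset is the distance from the TCP to the grasp point, in m); x points along the fingers, y is the direction in which the jaws open and shut, and the axes are right-handed (so a half turn about x gives the same grasp; the last joint's range is limited). The gripper opens to 85 mm and grips with 20 to 120 N. Pads are 22 mm wide; open, the fingers measure 114 mm over their backs; the gripper's body (76 mm by 85 mm) begins 54 mm behind the grasp point. The pads swing forward as they close: fully open they stand 13 mm farther back than shut.
Start: joints at [-1.429, 0.053, 1.613, -0, 1.476, -0.119], TCP at [0.161, -0.604, 0.231] pointing down, gripper open.
Joint ranges: [-3.01, 3.01], [-1.01, 2.22], [0.06, 2.58], [-1.02, 4.17], [0.09, 2.62], [-3.14, 3.14]. Speed limits (rad/s): [2.57, 2.57, 3.14, 3.14, 3.14, 3.14].

## Interface

Orientations are given as a rotation vector (axis times angle).
In Python, from station import ctrl gives the robot as it stands. The module is installed in compiled form; this text tells all that it offers.
- The arm moves only by the tool drive_tool, never from a script. Its argument "commands" is text: rows parted by semicolons, each of 5 numbers parted by spaces: the closure, from -1 (fully open) to 1 (shut), so that 0 is half open, then the shift along the tool's x, y, z in units of 40 mm (1.0 is 40 mm), then the turn about the tool's x in units of 5 degrees (1.0 is 5 degrees). A call has 1 to 8 rows; each row is the pose to reach, as a shift and turn from the pose commanded when the call began, along the tool's axes at that moment; what a row does not reach only later rows make up. A row lasts 1/12 s, in which the tool goes at most 41.7 mm and 7.16 degrees, less where a joint would pass 70% of its speed; a pose out of reach is approached as far as the arm can. A call with a gripper value outside its range is refused whole. The fingers move at their own pace and stop on an object; "newtons" is the grip in N (left out, the last holds). Time passes only in rows, so rows that repeat a pose let the fingers close. It gives the time, the measured TCP pose, the force and the opening at its end, in the units of the state.
- ctrl.get_obs(): the state, without advancing time (a new reading comes with each control period).
- ctrl.get_image(name): name is "scene" or "top"; returns (picture, depth): 384x512x3 uint8, blue, green, red; 384x512 float32, m along the optical axis (not along the pixel's ray), 0 where there is no reading.
- ctrl.camera_info(name): a dict with "K" (3x3 intrinsics, pixels), "T" (4x4, takes a point from camera to world coordinates). Camera axes: x right, y down, z forward; pixel columns grow to the right and rows downward; lengths in m; the calibration is good to about 2 mm. A picture is of the moment at which its call begins. camera_info takes no time and is no camera call.
- ctrl.finish_job(): hands the job in, once; it reports no verdict.
The state is a dict: "t": time; "q": joint angles; "dq": joint speeds; "effort": joint torques, N m; "tool_pos": TCP position; "tool_rot": TCP orientation; "contact_force": force on the tool from outside, world axes, zero at the start; "wrist_torque": the same for the moment, N m; "opening": finger opening in m.
Only numpy, scipy, OpenCV 4.12 (cv2) and the standard library are available. Lean on these libraries where they do the work, as an engineer would, in place of code of your own. Each camera call takes 0.05 s, during which the arm holds its last target.

## Task

Set the root rest to height: slide the thick grey block up against the steel fence so that it sits flush with its whole length in front of the fence, and stack white boards flat on it, centred and square, until the top of the stack is level with the black mark on the gauge post (anywhere within the mark's height), no lower and no higher. Leave the boards you do not need lying flat on the table, and do not disturb the gauge, the chicory heads or the tub.

Things in the scene. Friction and masses are not known exactly. Their poses are not given: they have to be found in the camera images.
- fence_mid (a point): The steel fence: a low upright steel strip fixed to the table, 240 mm long, 28 mm high, 6 mm thick, its front face towards the robot. This point is the middle of the front face's foot, at table height. x points square out of the back of the fence (away from the robot), y along the fence towards the gauge post, z up. The fence is bolted down; the block slides freely on the table in front of it.
- mark_mid (a point): Centre of the gauge mark: a black plate 28 mm tall, 62 mm wide and 8 mm thick, clamped on a steel post (14 mm thick, 135 mm tall) that stands just past the +y end of the fence. The mark covers heights from 14 mm below to 14 mm above this point. It lies 12 mm behind the fence's front face and 126 mm to +y of the fence's middle, so the block passes clear of it. Axes as the fence's. Its height differs from one start to the next.
- mark (a joint): Height in m of the middle of the gauge mark above the table; the clamp is tight and the mark must stay where it is set.
- block_mid (a point): The rest block: a thick loose grey plastic block, 90 mm (own x) by 160 mm (own y), 40 mm high, about 0.55 kg, lying on the table in front of the fence with its long side roughly along the fence and too wide to grip; sliding it takes about 3 to 8 N. This point is its centre, 20 mm up. x points towards the fence, z up.
- board0_mid (a point): A packing board: one of four alike white plastic boards, 50 mm (own x) by 150 mm (own y), 22 mm thick, about 0.16 kg, lying flat on the table beside the work. This point is its centre, half-way up (11 mm); z up. Grip it across the 50 mm.
- board1_mid (a point): A packing board: one of four alike white plastic boards, 50 mm (own x) by 150 mm (own y), 22 mm thick, about 0.16 kg, lying flat on the table beside the work. This point is its centre, half-way up (11 mm); z up. Grip it across the 50 mm.
- board2_mid (a point): A packing board: one of four alike white plastic boards, 50 mm (own x) by 150 mm (own y), 22 mm thick, about 0.16 kg, lying flat on the table beside the work. This point is its centre, half-way up (11 mm); z up. Grip it across the 50 mm.
- board3_mid (a point): A packing board: one of four alike white plastic boards, 50 mm (own x) by 150 mm (own y), 22 mm thick, about 0.16 kg, lying flat on the table beside the work. This point is its centre, half-way up (11 mm); z up. Grip it across the 50 mm.
- chicory_a: Bystander: a chicory head with its root, about 160 mm long and 47 mm thick, lying behind the fence. Origin under its middle.
- chicory_b: Bystander: another such chicory head, lying to the left. Origin under its middle.
- tub: Bystander: an open black plastic tub, 120 x 170 x 70 mm, to the right. Origin under its middle.
There are look-alikes about, which are no part of the job. What is shaped like the part that bears board2_mid but brown or turquoise is not meant. Of the things that look like the part that bears block_mid, take the one that is nearest to the robot's base at the start.

How it is judged:
By the outcome, as a careful person would: the job done as asked, in the order asked, and still so for the second after the job is handed in, with the robot touching nothing.
It also fails if it takes over 72 s, if anything falls off the work surface, if the arm or the gripper's body presses on something with over 40 N, if the wrist force passes 120 N, or if a joint passes its speed limit or range.

## Working session

There is one attempt and no reset: what is moved stays moved. The work goes in short steps, Python scripts to look and compute and a tool call to move; the robot and the scene stay as the last step left them, time stands still between calls to the robot, and variables do not carry over. Pictures are saved under pics/ and viewed, and the job is handed in when it is done.

Besides the shell and the picture viewer there is one more tool, called after "Request:" by a JSON object that holds its "op" and its "data", one argument or row to a line. drive_tool: Moves the arm, as the interface text tells. Its arguments: {"type":"object","properties":{"commands":{"type":"string"},"newtons":{"type":"number"}},"required":["commands"]}

```bash
mkdir -p pics; python3 - <<'E'
from station import ctrl
import cv2,numpy as np
o=ctrl.get_obs()
for k in o: print(k,np.round(o[k],3))
print(ctrl.grip_point_offset)
for n in("scene","top"):
    im,d=ctrl.get_image(n); i=ctrl.camera_info(n); cv2.imwrite(f"pics/{n}0.png",im); np.save(f"{n}0.npy",d); print(n,i["K"],np.round(i["T"],4))
E
```

```text
t 0.0
q [-1.429  0.053  1.614 -0.     1.476 -0.119]
dq [ 0.     0.002  0.002  0.     0.    -0.   ]
effort [-2.0000e-03 -3.9369e+01 -3.7018e+01 -0.0000e+00  7.0000e-03  0.0000e+00]
tool_pos [ 0.161 -0.603  0.23 ]
tool_rot [ 2.083  0.275 -2.083]
contact_force [ 0.358 -0.425  0.003]
wrist_torque [ 0.046  0.005 -0.005]
opening 0.086
0.0187
scene [[490.73728053   0.         258.11649147]
 [  0.         490.73728053 197.72409958]
 [  0.           0.           1.        ]] [[ 8.3440e-01  4.2670e-01 -3.4890e-01  1.2842e+00]
 [ 5.5120e-01 -6.4750e-01  5.2620e-01 -1.0394e+00]
 [-1.4000e-03 -6.3140e-01 -7.7550e-01  1.5272e+00]
 [ 0.0000e+00  0.0000e+00  0.0000e+00  1.0000e+00]]
top [[371.66913361   0.         257.82606689]
 [  0.         371.66913361 188.90440774]
 [  0.           0.           1.        ]] [[ 2.8600e-02 -9.9330e-01  1.1190e-01  4.7970e-01]
 [-9.9960e-01 -2.8700e-02  1.0000e-04 -3.1200e-02]
 [ 3.2000e-03 -1.1190e-01 -9.9370e-01  1.1681e+00]
 [ 0.0000e+00  0.0000e+00  0.0000e+00  1.0000e+00]]
```

View pics/scene0.png

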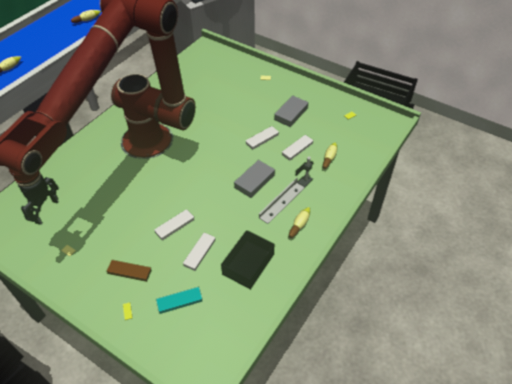

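View pics/top0.png

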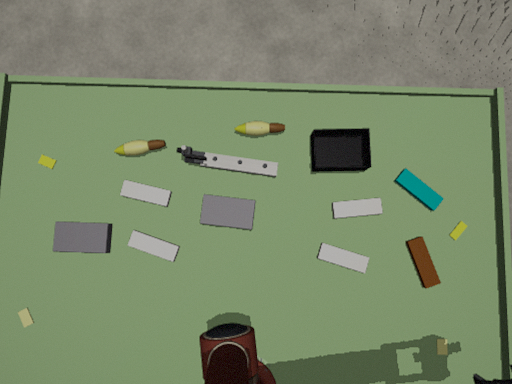

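The top view shows four white boards at (146,193), (154,246), (357,208) and (343,258). The grey blocks are at (228,212) and (83,237), the fence is about (204–278,155–170), and the gauge is about (195,155). Next I'll measure them.

```bash
cat > h.py <<'E'
from station import ctrl
import cv2,numpy as np
def ray(n,uv,z):
    i=ctrl.camera_info(n);K,T=i["K"],i["T"]
    uv=np.atleast_2d(uv).astype(float)
    d=np.c_[uv,np.ones(len(uv))]@np.linalg.inv(K).T@T[:3,:3].T
    s=(z-T[2,3])/d[:,2]
    return T[:3,3]+d*s[:,None]
def cloud(n,d):
    i=ctrl.camera_info(n);K,T=i["K"],i["T"]
    v,u=np.indices(d.shape)
    p=np.stack([(u-K[0,2])/K[0,0]*d,(v-K[1,2])/K[1,1]*d,d],-1)
    return p@T[:3,:3].T+T[:3,3]
def proj(n,p):
    i=ctrl.camera_info(n);K,T=i["K"],i["T"]
    c=(np.atleast_2d(p)-T[:3,3])@T[:3,:3]
    return c[:,:2]/c[:,2:]*[K[0,0],K[1,1]]+K[:2,2]
def rects(n,mask,z,amin=150,amax=5000):
    cs,_=cv2.findContours(mask.astype(np.uint8),cv2.RETR_EXTERNAL,cv2.CHAIN_APPROX_NONE)
    out=[]
    for c in cs:
        if not amin<cv2.contourArea(c)<amax: continue
        w=ray(n,c[:,0,:],z)[:,:2]
        (cx,cy),(a,b),t=cv2.minAreaRect((w*1000).astype(np.float32))
        if a<b: a,b,t=b,a,t+90
        # t: dir of long axis, relative to x ; report relative to y
        t=(t-90+90)%180-90
        out.append((cx,cy,a,b,t,c[:,0,:].mean(0)))
    return out
E
python3 - <<'E'
from h import *
for n in("top","scene"):
    im=cv2.imread(f"pics/{n}0.png");d=np.load(f"{n}0.npy")
    hsv=cv2.cvtColor(im,cv2.COLOR_BGR2HSV)
    P=cloud(n,d); z=P[...,2]
    tab=(P[...,0]>.2)&(P[...,0]<.9)&(np.abs(P[...,1])<.7)&(d>0)
    low=hsv[...,1]<60
    for nm,m,zz in(("white",low&(hsv[...,2]>150),.022),("grey",low&(hsv[...,2]>50)&(hsv[...,2]<140),.04)):
        for r in rects(n,m&tab,zz):
            c=r[5].astype(int); print(n,nm,np.round(r[:5],1),np.round(r[5]),"z",round(float(z[c[1],c[0]]),4))
    g=z[tab&(hsv[...,1]>100)&(hsv[...,0]>40)&(hsv[...,0]<70)]; print("table z",np.median(g))
    np.save(n+"P.npy",P)
im=cv2.imread("pics/top0.png");cv2.imwrite("pics/tc.png",cv2.resize(im[130:240,160:300],None,fx=5,fy=5,interpolation=0))
im=cv2.imread("pics/scene0.png");cv2.imwrite("pics/sc.png",cv2.resize(im[145:230,225:340],None,fx=6,fy=6,interpolation=0))
E
```

```text
top white [ 405.8 -297.6  150.4   51.1  -15.8] [344. 258.] z 0.0256
top white [425.5 286.  149.4  50.6 -17.7] [152. 246.] z 0.0228
top white [ 561.2 -340.6  151.    48.6    7.1] [358. 207.] z 0.025
top white [587.6 319.3 149.1  51.  -12. ] [145. 192.] z 0.0239
top white [688.3  24.  233.6  42.5  -6.7] [241. 163.] z 0.0045
top grey [ 4.464e+02  4.989e+02  1.621e+02  9.120e+01 -3.000e-01] [ 80. 237.] z 0.0437
top grey [535.5  59.5 161.1  92.1  -4.9] [227. 211.] z 0.043
table z 0.046152635034993894
scene white [ 560.5 -340.6  154.7   53.7    6.2] [198. 250.] z 0.026
scene white [ 406.7 -295.7  152.6   53.5  -15.9] [174. 223.] z 0.0208
scene white [698.9  14.2 233.8  42.   -6.8] [282. 203.] z 0.0043
scene white [587.2 319.5 152.8  53.6 -12.2] [297. 146.] z 0.029
scene white [426.3 286.2 153.8  54.3 -17.8] [262. 136.] z 0.0272
scene grey [1002.3 -273.9  754.3   62.9   -0. ] [307. 303.] z -0.7464
scene grey [702.9  43.6 306.2  53.   -5.9] [286. 192.] z 0.008
scene grey [545.   47.  172.8 101.5  -5.3] [254. 178.] z 0.0442
scene grey [ 4.562e+02  4.820e+02  1.847e+02  9.990e+01 -3.000e-01] [291. 111.] z 0.0455
table z 0.0016773570493444634
```

View pics/tc.png

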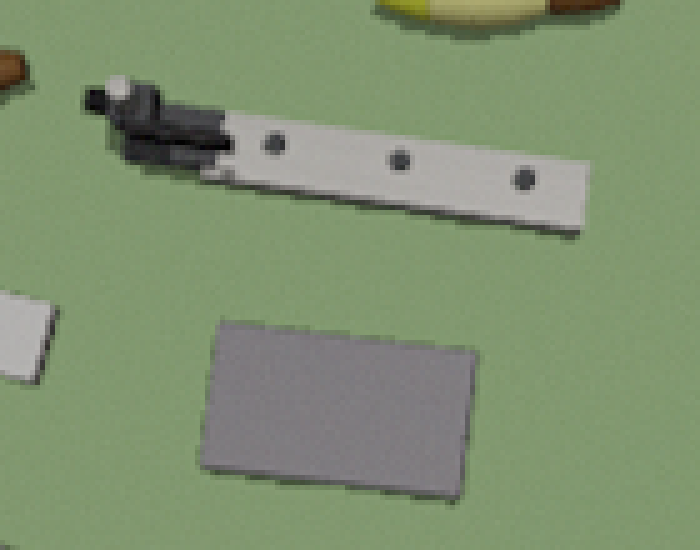

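View pics/sc.png

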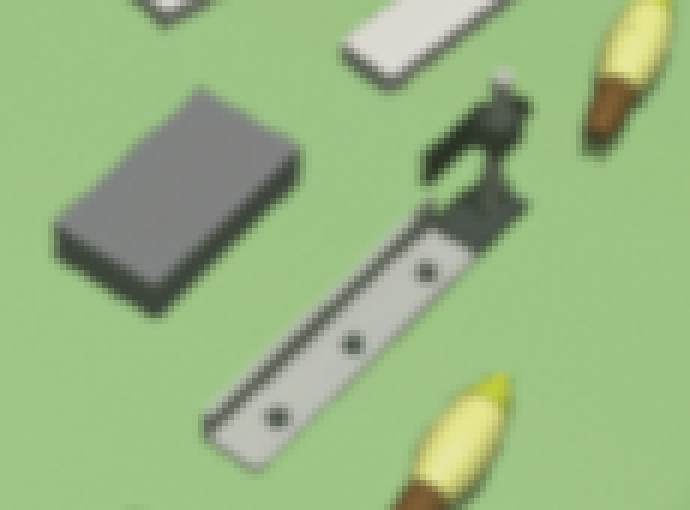

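Nearest-to-base block is the one at (0.536, 0.060). Next come the fence line and the mark height.

```bash
python3 - <<'E'
from h import *
im=cv2.imread("pics/top0.png").astype(int);g=im.sum(2)/3
hsv=cv2.cvtColor(im.astype(np.uint8),cv2.COLOR_BGR2HSV)
# columns 206..275: find lower boundaries: light->dark (front top edge) and sat jump (foot)
top=[];foot=[]
for u in range(208,275):
    s=hsv[150:190,u,1].astype(int); v=hsv[150:190,u,2].astype(int)
    w=np.where((s<60)&(v>150))[0]
    k=w.max()
    top.append((u,150+k+.5))
    q=np.where(s[k:]>90)[0]; foot.append((u,150+k+q.min()-.5))
for nm,e,z in(("top",top,.028),("foot",foot,0.)):
    w=ray("top",np.array(e),z)
    p=np.polyfit(w[:,1],w[:,0],1); r=w[:,0]-np.polyval(p,w[:,1])
    print(nm,p,np.degrees(np.arctan(p[0])),r.std(), "x at y=.024",np.polyval(p,.024))
I=cv2.imread("pics/scene0.png")
cv2.imwrite("pics/mk.png",cv2.resize(I[152:190,288:320],None,fx=14,fy=14,interpolation=0))
I=cv2.imread("pics/top0.png")
cv2.imwrite("pics/mkt.png",cv2.resize(I[140:180,172:215],None,fx=14,fy=14,interpolation=0))
# right end of fence
row=[(u,hsv[168,u].tolist()) for u in range(268,284)];print(row)
E
```

```text
Traceback (most recent call last):
ValueError: zero-size array to reduction operation minimum which has no identity
```

```bash
python3 - <<'E'
from h import *
im=cv2.imread("pics/top0.png")
hsv=cv2.cvtColor(im,cv2.COLOR_BGR2HSV).astype(int)
print(hsv[160:178,245].tolist())
top=[];foot=[]
for u in range(212,272):
    s=hsv[150:185,u,1]; v=hsv[150:185,u,2]
    k=np.where((s<60)&(v>150))[0].max()
    top.append((u,150+k+.5))
    q=np.where((s[k+1:]>60)&(v[k+1:]>130))[0]; foot.append((u,150+k+1+q.min()-.5))
for nm,e,z in(("top",top,.028),("foot",foot,0.)):
    w=ray("top",np.array(e),z)
    p=np.polyfit(w[:,1],w[:,0],1); r=w[:,0]-np.polyval(p,w[:,1])
    print(nm,p,np.degrees(np.arctan(p[0])),r.std(), "x at y=.024",np.polyval(p,.024))
print([(u,hsv[173,u].tolist()) for u in range(270,284)])
I=cv2.imread("pics/scene0.png")
cv2.imwrite("pics/mk.png",cv2.resize(I[152:190,288:320],None,fx=14,fy=14,interpolation=0))
cv2.imwrite("pics/mkt.png",cv2.resize(im[140:180,172:215],None,fx=14,fy=14,interpolation=0))
E
```

```text
[[17, 10, 173], [20, 9, 171], [17, 10, 172], [21, 10, 173], [21, 10, 172], [10, 9, 175], [25, 9, 173], [26, 10, 172], [18, 7, 172], [12, 7, 175], [15, 9, 180], [18, 10, 128], [50, 50, 61], [47, 68, 135], [46, 70, 157], [46, 65, 152], [47, 68, 150], [47, 67, 153]]
top [0.11546243 0.66323235] 6.58634445024603 0.0009117366733061438 x at y=.024 0.6660034516032182
foot [0.11532339 0.65986194] 6.5784826105258585 0.001021769914573278 x at y=.024 0.6626297012261528
[(270, [17, 10, 178]), (271, [21, 10, 179]), (272, [20, 9, 177]), (273, [15, 9, 177]), (274, [20, 9, 176]), (275, [15, 9, 177]), (276, [39, 20, 167]), (277, [47, 53, 155]), (278, [48, 69, 152]), (279, [46, 70, 150]), (280, [47, 70, 153]), (281, [47, 70, 150]), (282, [45, 71, 150]), (283, [47, 70, 153])]
```

```bash
sleep 1
```

```text
(no output)
```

View pics/mk.png

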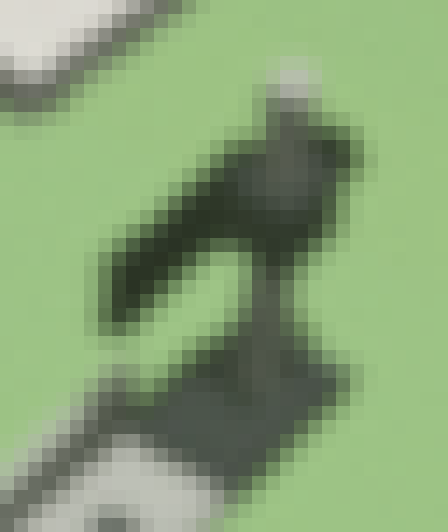

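View pics/mkt.png

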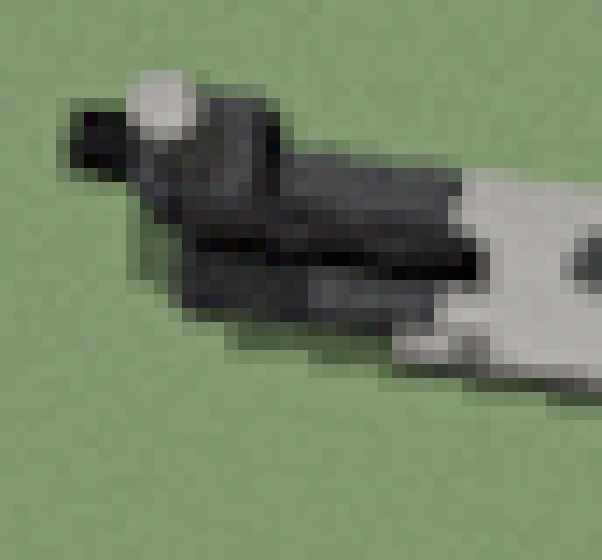

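```bash
python3 - <<'E'
from h import *
t=np.radians(6.58); X=np.array([np.cos(t),-np.sin(t)]); Y=np.array([np.sin(t),np.cos(t)])
r=ray("top",[[276.9,173.0]],.028)[0]; print("right end",r)
# front line: average of top and foot fits: x=.6616+.1154y
y=r[1]; p=np.array([.6632+.11546*y,y]); mid=p+.12*Y; print("mid",mid)
M=mid
# rays to vertical plane fy=95
def onplane(n,uv,N,off):
    i=ctrl.camera_info(n);K,T=i["K"],i["T"]
    d=T[:3,:3]@np.linalg.inv(K)@np.array([*uv,1.]); s=(off-(T[:2,3]-M)@N)/(d[:2]@N)
    q=T[:3,3]+d*s; return np.round([(q[:2]-M)@X,(q[:2]-M)@Y,q[2]],4)
for uv in((295.7,174.9),(295.7,169.0),(297.5,172)):
    print("scene end", onplane("scene",uv,Y,.095), "backplane",onplane("scene",uv,X,.016))
print("top",onplane("top",(206.1,158.5),Y,.095),onplane("top",(206.1,158.5),X,.012))
for h in (.062,.084,.106): 
    a=M+.012*X+.095*Y; print(h,"end px",proj("scene",[*a,h]),proj("top",[*a,h+.014]), proj("scene",[*(M+.012*X+.126*Y),h]), "fence -y end", proj("scene",[*(M-.12*Y),.028]))
print("post top", proj("scene",[*(M+.02*X+.126*Y),.135]),proj("top",[*(M+.02*X+.126*Y),.135]))
# depth
for n,box in(("scene",(296,168,312,178)),("top",(186,154,206,162))):
    P=np.load(n+"P.npy"); I=cv2.imread(f"pics/{n}0.png"); u0,v0,u1,v1=box
    for v in range(v0,v1):
        print(n,v,[ (int(I[v,u].mean()),int(1000*P[v,u,2])) for u in range(u0,u1,2)])
E
```

```text
right end [ 0.65946196 -0.0888553   0.028     ]
mid [0.66669161 0.03035424]
scene end [0.0146 0.095  0.078 ] backplane [0.016  0.0929 0.0808]
scene end [0.0122 0.095  0.1108] backplane [0.016  0.0893 0.1182]
scene end [0.0218 0.095  0.1002] backplane [0.016  0.1039 0.0886]
top [0.0092 0.095  0.0903] [0.012  0.0976 0.0744]
0.062 end px [[294.94634982 177.26948177]] [[206.89546717 158.51814863]] [[299.63177668 172.83610154]] fence -y end [[257.94720074 213.82253689]]
0.084 end px [[295.26251727 173.57307947]] [[205.8948142  157.06517446]] [[299.98644063 169.12930015]] fence -y end [[257.94720074 213.82253689]]
0.106 end px [[295.58429905 169.81103834]] [[204.85308091 155.55255058]] [[300.34735385 165.357184  ]] fence -y end [[257.94720074 213.82253689]]
post top [[302.47908641 161.24164817]] [[193.74223015 150.18594271]]
scene 168 [(146, 0), (91, 95), (47, 97), (45, 82), (53, 73), (50, 79), (51, 94), (62, 81)]
scene 169 [(116, 2), (55, 98), (43, 88), (64, 82), (88, -3), (53, 80), (51, 86), (93, 80)]
scene 170 [(79, 105), (45, 97), (49, 84), (109, 80), (139, 0), (69, 73), (61, 81), (129
[... 810 characters left out ...]
99), (39, 99), (53, 97), (54, 97), (57, 8), (63, 12), (131, 6)]
top 156 [(30, 91), (29, 96), (29, 99), (45, 103), (39, 98), (38, 102), (41, 96), (36, 97), (42, 99), (87, 98)]
top 157 [(13, 75), (8, 83), (7, 86), (33, 92), (26, 96), (29, 99), (41, 99), (49, 101), (38, 95), (35, 98)]
top 158 [(35, 9), (32, 15), (26, 8), (17, 69), (16, 78), (1, 88), (15, 89), (31, 92), (26, 97), (29, 94)]
top 159 [(38, 8), (41, 8), (39, 11), (40, 1168), (55, 13), (51, 9), (32, 13), (7, 72), (7, 81), (3, 86)]
top 160 [(41, 9), (43, 11), (41, 9), (38, 9), (67, 10), (70, 9), (67, 10), (61, 9), (57, 12), (110, 8)]
top 161 [(33, 9), (39, 10), (48, 11), (40, 8), (68, 9), (70, 9), (77, 8), (75, 9), (69, 10), (156, 6)]
```

Top-view depth puts the mark's top edge at about 96 mm after taking off its 2–3 mm bias. That puts the mark at about 68–96 mm, so two boards (40 + 44 = 84 mm) fit it. One board gives 62 mm and three give 106 mm, both clearly outside. Next is a move helper.

```bash
cat >> h.py <<'E'
from scipy.spatial.transform import Rotation as R
M=np.array([.6667,.0304]); TH=np.radians(6.58)
FX=np.array([np.cos(TH),-np.sin(TH)]); FY=np.array([np.sin(TH),np.cos(TH)])
def F(a,b): return M+a*FX+b*FY
def go(x,y,z,jaw=None):
    """jaw = world angle(deg) of tool y axis mod 180"""
    o=ctrl.get_obs(); Rm=R.from_rotvec(o["tool_rot"]).as_matrix()
    d=Rm.T@(np.array([x,y,z])-o["tool_pos"])/.04
    a=np.degrees(np.arctan2(Rm[1,1],Rm[0,1])); tr=0
    if jaw is not None:
        tr=-((jaw-a+90)%180-90)/5   # tool x down -> reversed
    print("pos",np.round(o["tool_pos"],4),"jaw",round(a,1),"x",np.round(Rm[:,0],3),"f",np.round(o["contact_force"],1),"op",round(float(o["opening"]),4),"t",round(float(o["t"]),2),"q6",round(float(o["q"][5]),2))
    print("cmd",np.round(d,2),round(tr,2),"mm",round(40*np.linalg.norm(d)),"deg",round(5*tr,1))
E
python3 - <<'E'
from h import *
print(F(-.21,.014)); go(*F(-.21,.014),.15,90-6.58)
E
```

```text
[0.45968757 0.06837176]
pos [ 0.1611 -0.6033  0.2301] jaw -75.1 x [-0.     0.002 -1.   ] f [-0.5  0.3 -0.7] op 0.0855 t 0.1 q6 -0.12
cmd [  2.03 -14.29 -11.54] 4.31 mm 739 deg 21.5
```

Request:
{"op": "drive_tool", "data": {
  "commands": "-1 1 -7.1 -5.7 2.1;-1 1 -7.1 -5.7 2.1;-1 1 -7.1 -5.7 2.1;-1 1 -7.1 -5.7 2.1;-1 1 -7.1 -5.7 2.1;-1 1 -7.1 -5.7 2.1;-1 1 -7.1 -5.7 2.1;-1 1 -7.1 -5.7 2.1",
  "newtons": 40
}}

```text
t: 0.77
tool_pos: [0.2951, -0.2987, 0.1941]
tool_rot: [2.182, 0.084, -2.183]
contact_force: [-0.2, 1.0, 0.3]
opening: 0.0851
```

```bash
python3 -c "
from h import *
go(*F(-.21,.014),.15,90-6.58)"
```

```text
pos [ 0.2951 -0.2987  0.1941] jaw -85.6 x [-0.  0. -1.] f [-0.2  1.   0.3] op 0.0851 t 0.77 q6 0.52
cmd [ 1.11 -8.83 -4.81] 2.19 mm 405 deg 11.0
```

Request:
{"op": "drive_tool", "data": {
  "commands": "-1 1.1 -8.8 -4.8 2.2;-1 1.1 -8.8 -4.8 2.2;-1 1.1 -8.8 -4.8 2.2;-1 1.1 -8.8 -4.8 2.2;-1 1.1 -8.8 -4.8 2.2;-1 1.1 -8.8 -4.8 2.2;-1 1.1 -8.8 -4.8 2.2;-1 1.1 -8.8 -4.8 2.2"
}}

```text
t: 1.43
tool_pos: [0.4284, -0.0016, 0.1588]
tool_rot: [-2.163, 0.124, 2.162]
contact_force: [0.9, -0.6, 0.7]
opening: 0.0856
```

```bash
python3 -c "
from h import *
go(*F(-.21,.014),.012,90-6.58)"
```

```text
pos [ 0.4284 -0.0016  0.1588] jaw -96.5 x [ 0. -0. -1.] f [ 0.9 -0.6  0.7] op 0.0856 t 1.43 q6 1.51
cmd [ 3.67 -1.83 -0.58] 0.01 mm 166 deg 0.0
```

Request:
{"op": "drive_tool", "data": {
  "commands": "-1 1 -1.8 -0.6 0;-1 1 -1.8 -0.6 0;-1 1 -1.8 -0.6 0;-1 3.7 -1.8 -0.6 0;-1 3.7 -1.8 -0.6 0;-1 3.7 -1.8 -0.6 0;-1 3.7 -1.8 -0.6 0"
}}

```text
t: 2.02
tool_pos: [0.4543, 0.0649, 0.0049]
tool_rot: [-2.149, 0.124, 2.177]
contact_force: [0.3, 0.2, 0.4]
opening: 0.0852
```

```bash
python3 -c "
from h import *
go(*F(-.195,.014),.012,90-6.58);go(*F(-.11,.014),.012,90-6.58);go(*F(-.098,.014),.012,90-6.58)"
```

```text
pos [0.4543 0.0649 0.0049] jaw -96.5 x [-0.013  0.    -1.   ] f [0.3 0.2 0.4] op 0.0852 t 2.02 q6 1.66
cmd [-0.18 -0.1  -0.5 ] 0.01 mm 22 deg 0.0
pos [0.4543 0.0649 0.0049] jaw -96.5 x [-0.013  0.    -1.   ] f [0.3 0.2 0.4] op 0.0852 t 2.02 q6 1.66
cmd [-0.21 -0.1  -2.62] 0.01 mm 105 deg 0.0
pos [0.4543 0.0649 0.0049] jaw -96.5 x [-0.013  0.    -1.   ] f [0.3 0.2 0.4] op 0.0852 t 2.02 q6 1.66
cmd [-0.21 -0.1  -2.92] 0.01 mm 117 deg 0.0
```

Request:
{"op": "drive_tool", "data": {
  "commands": "-1 0 0 0 0;-1 -0.1 0 0 0;-1 -0.1 0 0 0"
}}

```text
t: 2.27
tool_pos: [0.4631, 0.0647, 0.0186]
tool_rot: [-2.169, 0.124, 2.156]
contact_force: [-0.4, 0.1, 0.0]
opening: 0.0855
```

```bash
python3 -c "
from h import *
go(*F(-.195,.014),.012,90-6.58);go(*F(-.11,.014),.012,90-6.58);go(*F(-.098,.014),.012,90-6.58)"
```

```text
pos [0.4631 0.0647 0.0186] jaw -96.6 x [ 0.006 -0.    -1.   ] f [-0.4  0.1  0. ] op 0.0855 t 2.27 q6 1.67
cmd [ 0.17 -0.08 -0.28] 0.0 mm 13 deg 0.0
pos [0.4631 0.0647 0.0186] jaw -96.6 x [ 0.006 -0.    -1.   ] f [-0.4  0.1  0. ] op 0.0855 t 2.27 q6 1.67
cmd [ 0.18 -0.08 -2.4 ] 0.0 mm 96 deg 0.0
pos [0.4631 0.0647 0.0186] jaw -96.6 x [ 0.006 -0.    -1.   ] f [-0.4  0.1  0. ] op 0.0855 t 2.27 q6 1.67
cmd [ 0.18 -0.08 -2.7 ] 0.0 mm 108 deg 0.0
```

Request:
{"op": "drive_tool", "data": {
  "commands": "-1 0.15 -0.1 -0.3 0;-1 0.15 -0.1 -0.6 0;-1 0.15 -0.1 -0.9 0;-1 0.15 -0.1 -1.2 0;-1 0.15 -0.1 -1.5 0;-1 0.15 -0.1 -1.8 0;-1 0.15 -0.1 -2.1 0;-1 0.15 -0.1 -2.25 0"
}}

```text
t: 2.93
tool_pos: [0.5519, 0.0585, 0.0115]
tool_rot: [-2.164, 0.124, 2.16]
contact_force: [-9.9, 1.0, 7.1]
opening: 0.0852
```

```bash
python3 -c "
from h import *
go(*F(-.098,.014),.012,90-6.58)"
```

```text
pos [0.5519 0.0585 0.0115] jaw -96.6 x [ 0.002  0.    -1.   ] f [-9.9  1.   7.1] op 0.0852 t 2.93 q6 1.66
cmd [-0.01  0.02 -0.48] 0.0 mm 19 deg 0.0
```

Request:
{"op": "drive_tool", "data": {
  "commands": "-1 0 0 -0.1 0;-1 0 0 -0.2 0;-1 0 0 -0.3 0;-1 0 0 -0.3 0"
}}

```text
t: 3.27
tool_pos: [0.5628, 0.0573, 0.0111]
tool_rot: [-2.163, 0.124, 2.161]
contact_force: [-3.6, 1.0, 2.9]
opening: 0.0853
```

```bash
python3 - <<'E'
from h import *
go(*F(-.098,.014),.012,90-6.58)
im,d=ctrl.get_image("top");cv2.imwrite("pics/t1.png",cv2.resize(im[130:240,160:300],None,fx=5,fy=5,interpolation=0))
im,d=ctrl.get_image("scene");cv2.imwrite("pics/s1.png",cv2.resize(im[125:230,225:340],None,fx=5,fy=5,interpolation=0))
E
```

```text
pos [0.5628 0.0573 0.0111] jaw -96.6 x [ 0.001  0.    -1.   ] f [-3.6  1.   2.9] op 0.0853 t 3.27 q6 1.66
cmd [-0.02  0.02 -0.21] 0.0 mm 8 deg 0.0
```

View pics/s1.png

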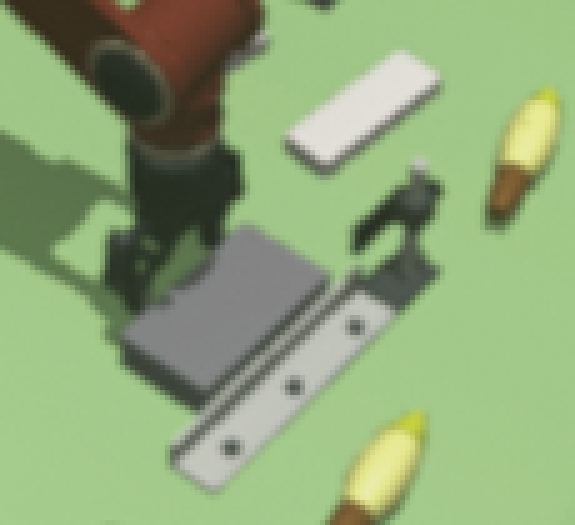

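View pics/t1.png

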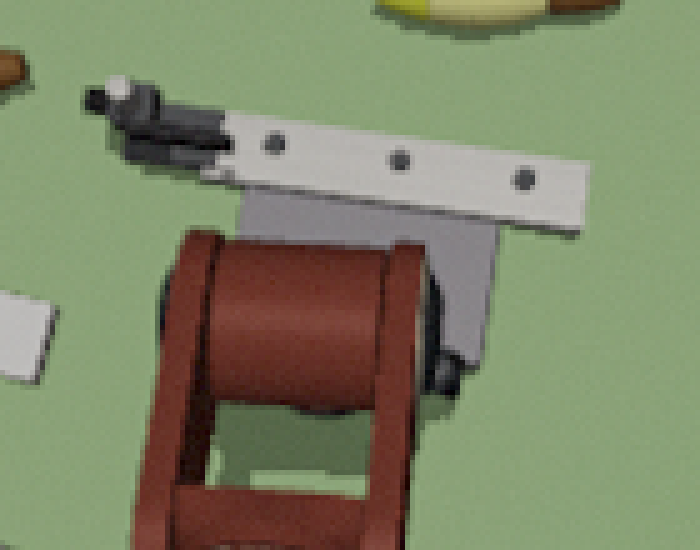

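The block is within a few mm of the fence and square to it. I'll keep pushing until the force rises.

Request:
{"op": "drive_tool", "data": {
  "commands": "-1 0 0 -0.06 0;-1 0 0 -0.12 0;-1 0 0 -0.18 0;-1 0 0 -0.18 0"
}}

```text
t: 3.7
tool_pos: [0.5669, 0.0569, 0.0098]
tool_rot: [-2.155, 0.124, 2.17]
contact_force: [-13.4, 1.3, 11.6]
opening: 0.085
```

Request:
{"op": "drive_tool", "data": {
  "commands": "-1 0 0 -0.04 0;-1 0 0 -0.08 0;-1 0 0 -0.08 0"
}}

```text
t: 3.95
tool_pos: [0.5668, 0.0569, 0.0097]
tool_rot: [-2.146, 0.124, 2.179]
contact_force: [-27.1, 1.6, 21.3]
opening: 0.0854
```

Contact with the fence is firm: 27 N with no further motion. I'll back off, rise and look.

Request:
{"op": "drive_tool", "data": {
  "commands": "-1 0 0 0.5 0;-1 0 0 1 0;-1 -1 0 1.5 0;-1 -4 0 2 0;-1 -4 0 4 0;-1 -4 0 4 0;-1 -4 0 4 0;-1 -4 0 4 0"
}}

```text
t: 4.62
tool_pos: [0.4146, 0.075, 0.178]
tool_rot: [-2.181, 0.121, 2.144]
contact_force: [1.2, -0.6, 1.4]
opening: 0.0853
```

```bash
python3 - <<'E'
from h import *
go(.5,0,.15)
im,d=ctrl.get_image("top");cv2.imwrite("pics/t2.png",cv2.resize(im[130:240,160:300],None,fx=5,fy=5,interpolation=0))
im,d=ctrl.get_image("scene");cv2.imwrite("pics/s2.png",cv2.resize(im[125:230,225:340],None,fx=5,fy=5,interpolation=0))
E
```

```text
pos [0.4146 0.075  0.178 ] jaw -96.5 x [ 0.017  0.    -1.   ] f [ 1.2 -0.6  1.4] op 0.0853 t 4.62 q6 1.69
cmd [ 0.74  1.62 -2.32] 0 mm 117 deg 0
```

View pics/s2.png

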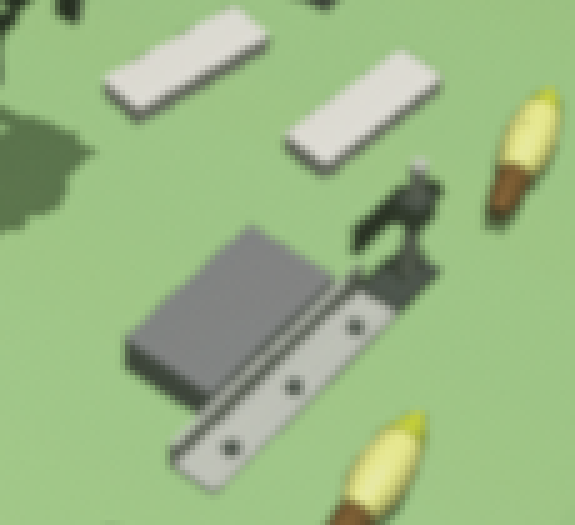

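View pics/t2.png

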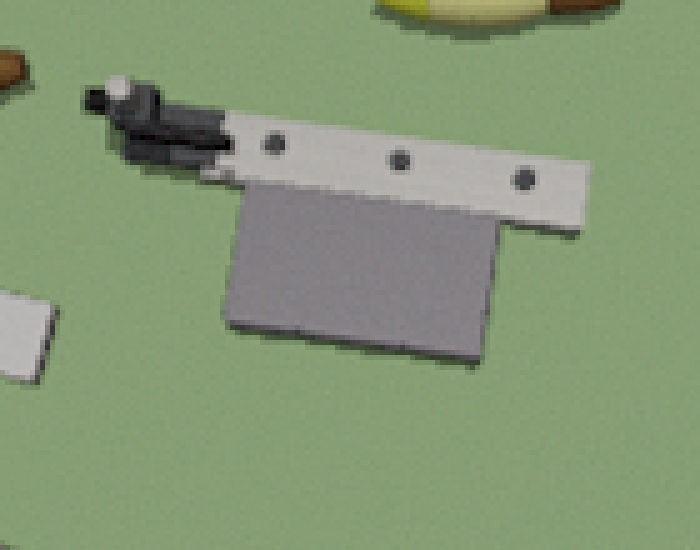

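The block is flush along its length, with no gap. I'll measure it and the two left-hand boards, (0.588,0.319) and (0.4255,0.286).

```bash
python3 - <<'E'
from h import *
for n in("top","scene"):
    im,d=ctrl.get_image(n); hsv=cv2.cvtColor(im,cv2.COLOR_BGR2HSV);P=cloud(n,d)
    tab=(P[...,0]>.2)&(P[...,0]<.9)&(np.abs(P[...,1])<.7)&(d>0)
    low=hsv[...,1]<60
    for nm,m,zz in(("white",low&(hsv[...,2]>150),.022),("grey",low&(hsv[...,2]>50)&(hsv[...,2]<150),.04)):
        for r in rects(n,m&tab,zz): print(n,nm,np.round(r[:5],1),np.round(r[5]))
print(F(-.045,0))
E
```

```text
top white [ 406.2 -297.6  150.7   51.7  -15.7] [344. 258.]
top white [429.9 299.8 120.4  51.1 -17.7] [148. 244.]
top white [ 561.3 -340.7  151.3   49.7    6.7] [358. 207.]
top white [588.  319.4 149.6  51.7 -12. ] [145. 192.]
top white [688.3  25.8 236.3  43.2  -6.7] [240. 163.]
top grey [446.4 494.2 171.5  91.1  -0.5] [ 81. 237.]
top grey [629.8  61.5 271.4 124.  -16.7] [227. 175.]
scene white [ 560.5 -340.3  155.5   53.7    6.2] [198. 250.]
scene white [ 406.8 -295.7  152.6   53.8  -15.9] [174. 223.]
scene white [698.8  14.7 234.8  42.4  -6.8] [282. 203.]
scene white [587.8 319.3 153.1  53.5 -11.8] [297. 146.]
scene white [426.3 286.2 153.8  54.3 -17.8] [262. 136.]
scene grey [1003.1 -275.   752.    64.4   -0. ] [307. 303.]
scene grey [646.7  59.  305.6 141.7 -16.2] [280. 189.]
scene grey [456.5 483.6 187.4 100.2  -1.1] [291. 111.]
[0.62199642 0.03555657]
```

```bash
python3 - <<'E'
from h import *
w=ray("top",[[205.6,194.4],[256,201.4],[259.4,174.3],[208.9,167.0]],.04)[:,:2]
f=np.c_[(w-M)@FX,(w-M)@FY]; print(np.round(f,4)); print(f.mean(0), np.degrees(np.arctan2(*(w[0]-w[1]))))
print(F(-.045,f.mean(0)[1]), F(*f.mean(0)))
go(.588,.3195,.12,-12.0)
E
```

```text
[[-0.092   0.0872]
 [-0.0912 -0.068 ]
 [-0.0072 -0.0663]
 [-0.007   0.0905]]
[-0.04932261  0.01085051] 6.275450029311023
[0.62323979 0.0463356 ] [0.61894566 0.04683093]
pos [0.4138 0.0743 0.1689] jaw -96.6 x [ 0.001 -0.    -1.   ] f [ 1.1  0.6 -0.2] op 0.0854 t 4.82 q6 1.69
cmd [ 1.23 -6.59 -3.62] -16.91 mm 305 deg -84.6
```

Request:
{"op": "drive_tool", "data": {
  "commands": "-1 1.2 -6.6 -3.6 -16.9;-1 1.2 -6.6 -3.6 -16.9;-1 1.2 -6.6 -3.6 -16.9;-1 1.2 -6.6 -3.6 -16.9;-1 1.2 -6.6 -3.6 -16.9;-1 1.2 -6.6 -3.6 -16.9;-1 1.2 -6.6 -3.6 -16.9;-1 1.2 -6.6 -3.6 -16.9"
}}

```text
t: 5.48
tool_pos: [0.5878, 0.3235, 0.1151]
tool_rot: [1.684, 0.81, -1.693]
contact_force: [-0.4, -0.0, -0.2]
opening: 0.0853
```

```bash
python3 -c "
from h import *
go(.588,.3195,.12,-12.0)"
```

```text
pos [0.5878 0.3235 0.1151] jaw -38.8 x [-0.005 -0.001 -1.   ] f [-0.4 -0.  -0.2] op 0.0853 t 5.48 q6 1.07
cmd [-0.12  0.07  0.08] -5.36 mm 6 deg -26.8
```

Request:
{"op": "drive_tool", "data": {
  "commands": "-1 0 0.05 0.08 -5.4;-1 0 0.05 0.08 -5.4;-1 0 0.05 0.08 -5.4;-1 0 0.05 0.08 -5.4;-1 0 0.05 0.08 -5.4;-1 0 0.05 0.08 -5.4"
}}

```text
t: 5.98
tool_pos: [0.5859, 0.3161, 0.1181]
tool_rot: [1.364, 1.1, -1.371]
contact_force: [0.1, 0.3, 0.4]
opening: 0.0854
```

```bash
python3 -c "
from h import *
go(.588,.3195,.005,-12.0)"
```

```text
pos [0.5859 0.3161 0.1181] jaw -12.4 x [-0.004 -0.002 -1.   ] f [0.1 0.3 0.4] op 0.0854 t 5.98 q6 0.6
cmd [ 2.83  0.04 -0.1 ] -0.09 mm 113 deg -0.4
```

Request:
{"op": "drive_tool", "data": {
  "commands": "-1 0.8 0.04 -0.08 -0.1;-1 1.6 0.04 -0.08 -0.1;-1 2.3 0.04 -0.08 -0.1;-1 2.7 0.04 -0.08 -0.1;-1 2.75 0.04 -0.08 -0.1;-1 2.75 0.04 -0.08 -0.1;-1 2.75 0.04 -0.08 -0.1"
}}

```text
t: 6.57
tool_pos: [0.5897, 0.3197, 0.0127]
tool_rot: [1.361, 1.104, -1.357]
contact_force: [0.6, 0.2, 1.1]
opening: 0.0857
```

```bash
python3 -c "
from h import *
go(.588,.3195,.005,-12.0)"
```

```text
pos [0.5897 0.3197 0.0127] jaw -11.8 x [ 0.002  0.001 -1.   ] f [0.6 0.2 1.1] op 0.0857 t 6.57 q6 0.59
cmd [ 0.19 -0.04  0.01] 0.04 mm 8 deg 0.2
```

Request:
{"op": "drive_tool", "data": {
  "commands": "-1 0.12 -0.03 0 0;-1 0.12 -0.03 0 0;0.3 0.12 -0.03 0 0;1 0.12 -0.03 0 0;1 0.12 -0.03 0 0;1 0.12 -0.03 0 0;1 0.12 -0.03 0 0;1 0.12 -0.03 0 0",
  "newtons": 40
}}

```text
t: 7.23
tool_pos: [0.588, 0.3198, 0.0074]
tool_rot: [1.36, 1.105, -1.357]
contact_force: [-0.1, -0.2, 4.2]
opening: 0.0488
```

```bash
python3 -c "
from h import *
go(.588,.3195,.2,-12.0)"
```

```text
pos [0.588  0.3198 0.0074] jaw -11.8 x [ 0.001  0.001 -1.   ] f [-0.1 -0.2  4.2] op 0.0488 t 7.23 q6 0.59
cmd [-4.82  0.01  0.  ] 0.05 mm 193 deg 0.2
```

Request:
{"op": "drive_tool", "data": {
  "commands": "1 -0.4 0 0 0;1 -1.2 0 0 0;1 -2.2 0 0 0;1 -3.2 0 0 0;1 -3.4 0 0 0;1 -3.4 0 0 0;1 -3.4 0 0 0"
}}

```text
t: 7.82
tool_pos: [0.5871, 0.3195, 0.1427]
tool_rot: [1.359, 1.105, -1.358]
contact_force: [-0.3, -0.2, -2.7]
opening: 0.0491
```

```bash
python3 -c "
from h import *
go(.6212,.0465,.14,-6.5)"
```

```text
pos [0.5871 0.3195 0.1427] jaw -11.8 x [ 0.  0. -1.] f [-0.3 -0.2 -2.7] op 0.0491 t 7.82 q6 0.59
cmd [0.07 2.23 6.51] -1.05 mm 275 deg -5.3
```

Request:
{"op": "drive_tool", "data": {
  "commands": "1 0 2.2 6.5 -1;1 0 2.2 6.5 -1;1 0 2.2 6.5 -1;1 0 2.2 6.5 -1;1 0 2.2 6.5 -1;1 0 2.2 6.5 -1;1 0 2.2 6.5 -1;1 0 2.2 6.5 -1"
}}

```text
t: 8.48
tool_pos: [0.6187, 0.0422, 0.1386]
tool_rot: [1.295, 1.151, -1.305]
contact_force: [-0.6, 0.3, -1.3]
opening: 0.0487
```

Request:
{"op": "drive_tool", "data": {
  "commands": "1 0 0 0 0;1 0 0 0 0;1 0 0 0 0"
}}

```text
t: 8.73
tool_pos: [0.6193, 0.0482, 0.1407]
tool_rot: [1.293, 1.154, -1.297]
contact_force: [0.3, 1.1, -1.7]
opening: 0.0489
```

```bash
python3 -c "
from h import *
go(.6212,.0465,.0505,-6.5)"
```

```text
pos [0.6193 0.0482 0.1407] jaw -6.7 x [-0.003  0.    -1.   ] f [ 0.3  1.1 -1.7] op 0.0489 t 8.73 q6 0.07
cmd [2.25 0.06 0.04] -0.04 mm 90 deg -0.2
```

Request:
{"op": "drive_tool", "data": {
  "commands": "1 0.6 0.03 0.03 0;1 1.2 0.03 0.03 0;1 1.8 0.03 0.03 0;1 2.1 0.03 0.03 0;1 2.2 0.03 0.03 0;1 2.2 0.03 0.03 0;1 2.2 0.03 0.03 0;1 2.2 0.03 0.03 0"
}}

```text
t: 9.4
tool_pos: [0.6229, 0.0459, 0.0564]
tool_rot: [1.297, 1.149, -1.293]
contact_force: [0.0, 0.3, -0.5]
opening: 0.0488
```

```bash
python3 -c "
from h import *
go(.6212,.0465,.0474,-6.5)"
```

```text
pos [0.6229 0.0459 0.0564] jaw -6.7 x [ 0.003 -0.    -1.   ] f [ 0.   0.3 -0.5] op 0.0488 t 9.4 q6 0.07
cmd [ 0.23 -0.05 -0.01] -0.05 mm 9 deg -0.2
```

Request:
{"op": "drive_tool", "data": {
  "commands": "1 0.1 -0.03 0 0;1 0.18 -0.03 0 0;1 0.2 -0.03 0 0;1 0.2 -0.03 0 0"
}}

```text
t: 9.73
tool_pos: [0.6208, 0.0458, 0.0474]
tool_rot: [1.296, 1.15, -1.295]
contact_force: [-0.9, 0.7, 2.6]
opening: 0.0491
```

```bash
python3 -c "
from h import *
go(.6212,.0465,.0474,-6.5)"
```

```text
pos [0.6208 0.0458 0.0474] jaw -6.8 x [ 0.001  0.    -1.   ] f [-0.9  0.7  2.6] op 0.0491 t 9.73 q6 0.07
cmd [-0.    0.01 -0.02] -0.05 mm 1 deg -0.3
```

Touching down at the expected height; releasing.

Request:
{"op": "drive_tool", "data": {
  "commands": "0.2 0 0 0 0;-1 0 0 0 0;-1 0 0 0 0;-1 0 0 0 0;-1 0 0 0 0;-1 -1 0 0 0;-1 -2 0 0 0;-1 -2.3 0 0 0"
}}

```text
t: 10.4
tool_pos: [0.6235, 0.0458, 0.145]
tool_rot: [1.3, 1.144, -1.288]
contact_force: [0.9, -0.2, 1.1]
opening: 0.0852
```

```bash
python3 -c "
from h import *
go(.4258,.2862,.14,-17.7)"
```

```text
pos [0.6235 0.0458 0.145 ] jaw -6.8 x [ 0.009 -0.    -1.   ] f [ 0.9 -0.2  1.1] op 0.0852 t 10.4 q6 0.07
cmd [ 0.08 -5.62 -5.39] 2.19 mm 311 deg 10.9
```

Request:
{"op": "drive_tool", "data": {
  "commands": "-1 0 -5.6 -5.4 2.2;-1 0 -5.6 -5.4 2.2;-1 0 -5.6 -5.4 2.2;-1 0 -5.6 -5.4 2.2;-1 0 -5.6 -5.4 2.2;-1 0 -5.6 -5.4 2.2;-1 0 -5.6 -5.4 2.2;-1 0 -5.6 -5.4 2.2"
}}

```text
t: 11.07
tool_pos: [0.4203, 0.2893, 0.1382]
tool_rot: [1.432, 1.049, -1.432]
contact_force: [0.3, 0.0, 0.9]
opening: 0.0857
```

Request:
{"op": "drive_tool", "data": {
  "commands": "-1 0 0 0 0;-1 0 0 0 0;-1 0 0 0 0"
}}

```text
t: 11.32
tool_pos: [0.4238, 0.2863, 0.1384]
tool_rot: [1.434, 1.046, -1.434]
contact_force: [-0.4, -0.6, 0.8]
opening: 0.0856
```

```bash
python3 - <<'E'
from h import *
go(.4258,.2862,.0065,-17.7)
for n in("top","scene"):
    im,d=ctrl.get_image(n); hsv=cv2.cvtColor(im,cv2.COLOR_BGR2HSV);P=cloud(n,d)
    low=hsv[...,1]<60
    for r in rects(n,low&(hsv[...,2]>150),.062): print(n,np.round(r[:5],1),np.round(r[5]))
    cv2.imwrite(f"pics/{n}3.png",cv2.resize(im[125:235,160:340],None,fx=4,fy=4,interpolation=0))
E
```

```text
pos [0.4238 0.2863 0.1384] jaw -17.8 x [ 0.001 -0.    -1.   ] f [-0.4 -0.6  0.8] op 0.0856 t 11.32 q6 0.76
cmd [ 3.3   0.05 -0.01] -0.01 mm 132 deg -0.1
top [ 408.7 -288.7  146.1   50.2  -15.9] [344. 258.]
top [415.6 237.6  65.9  48.5 -18.6] [168. 249.]
top [ 558.4 -329.9  146.    48.3    6.8] [358. 207.]
top [621.2  45.  148.6  48.9  -6.8] [233. 183.]
top [681.1  25.1 231.5  41.7  -6.7] [240. 163.]
scene [1103.4 -538.5  118.9   56.5  -56.6] [302. 376.]
scene [1167.  -410.3  146.4  103.2   46.5] [336. 348.]
scene [ 482.3 -911.2  376.2  107.6   89.8] [ 60. 359.]
scene [ 579.6 -358.   148.1   52.3    6.2] [199. 250.]
scene [ 429.9 -315.4  148.5   51.8  -15.9] [174. 223.]
scene [714.2 -13.8 227.7  38.3  -6. ] [282. 203.]
scene [619.   46.  154.4  63.  -10.5] [270. 182.]
scene [1301.3  733.   149.2  132.9  -82.3] [494. 146.]
scene [1174.3  684.1  142.7   73.8   36.1] [458. 140.]
scene [-371.3  179.7  331.8  142.6   26.1] [112.  83.]
scene [-727.7  206.9  796.7   32.1    0. ] [58. 55.]
scene [-1.1629e+03  3.4260e+02  3.8950e+02  3.5600e+01  2.0000e-01] [27. 15.]
```

View pics/top3.png

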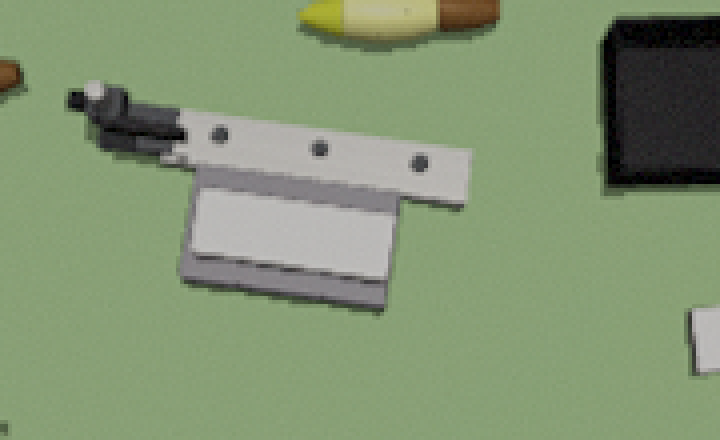

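Board 1 is centred and square at (0.621, 0.045), −6.8°. Picking the second board.

Request:
{"op": "drive_tool", "data": {
  "commands": "-1 0.8 0.05 0 0;-1 1.6 0.05 0 0;-1 2.4 0.05 0 0;-1 3 0.05 0 0;-1 3.2 0.05 0 0;-1 3.2 0.05 0 0;-1 3.2 0.05 0 0;-1 3.2 0.05 0 0"
}}

```text
t: 12.08
tool_pos: [0.4271, 0.2866, 0.0125]
tool_rot: [1.437, 1.045, -1.431]
contact_force: [0.8, -0.0, -0.1]
opening: 0.0849
```

```bash
python3 -c "
from h import *
go(.4258,.2862,.0075,-17.7)"
```

```text
pos [0.4271 0.2866 0.0125] jaw -17.8 x [ 0.003  0.002 -1.   ] f [ 0.8 -0.  -0.1] op 0.0849 t 12.08 q6 0.76
cmd [ 0.12 -0.03  0.02] -0.02 mm 5 deg -0.1
```

Request:
{"op": "drive_tool", "data": {
  "commands": "-1 0.12 0 0 0;-1 0.12 0 0 0;0.3 0.12 0 0 0;1 0.12 0 0 0;1 0.12 0 0 0;1 0.12 0 0 0;1 0.12 0 0 0;1 0.12 0 0 0",
  "newtons": 40
}}

```text
t: 12.75
tool_pos: [0.4259, 0.2865, 0.0064]
tool_rot: [1.435, 1.046, -1.432]
contact_force: [-0.8, -0.3, 5.0]
opening: 0.0488
```

Request:
{"op": "drive_tool", "data": {
  "commands": "1 -0.4 0 0 0;1 -1.2 0 0 0;1 -2.2 0 0 0;1 -3.2 0 0 0;1 -3.4 0 0 0;1 -3.4 0 0 0;1 -3.4 0 0 0"
}}

```text
t: 13.33
tool_pos: [0.4247, 0.2859, 0.1408]
tool_rot: [1.433, 1.046, -1.434]
contact_force: [-0.7, -1.5, -2.9]
opening: 0.049
```

```bash
python3 -c "
from h import *
go(.621,.0455,.145,-6.6)"
```

```text
pos [0.4247 0.2859 0.1408] jaw -17.8 x [-0.001 -0.    -1.   ] f [-0.7 -1.5 -2.9] op 0.049 t 13.33 q6 0.76
cmd [-0.11  6.51  4.23] -2.23 mm 310 deg -11.2
```

Request:
{"op": "drive_tool", "data": {
  "commands": "1 -0.1 6.5 4.25 -2.2;1 -0.1 6.5 4.25 -2.2;1 -0.1 6.5 4.25 -2.2;1 -0.1 6.5 4.25 -2.2;1 -0.1 6.5 4.25 -2.2;1 -0.1 6.5 4.25 -2.2;1 -0.1 6.5 4.25 -2.2;1 -0.1 6.5 4.25 -2.2"
}}

```text
t: 14.0
tool_pos: [0.6209, 0.0413, 0.1414]
tool_rot: [1.294, 1.153, -1.302]
contact_force: [0.4, 0.6, -0.4]
opening: 0.0489
```

Request:
{"op": "drive_tool", "data": {
  "commands": "1 0 0 0 0;1 0 0 0 0;1 0 0 0 0;1 0 0 0 0"
}}

```text
t: 14.33
tool_pos: [0.6192, 0.046, 0.1436]
tool_rot: [1.293, 1.155, -1.297]
contact_force: [0.4, 0.0, -0.7]
opening: 0.049
```

```bash
python3 -c "
from h import *
go(.621,.0455,.0684,-6.7)"
```

```text
pos [0.6192 0.046  0.1436] jaw -6.7 x [-0.004  0.    -1.   ] f [ 0.4  0.  -0.7] op 0.049 t 14.33 q6 0.07
cmd [1.88 0.05 0.01] 0.0 mm 75 deg 0.0
```

Request:
{"op": "drive_tool", "data": {
  "commands": "1 0.5 0.02 0 0;1 1 0.02 0 0;1 1.4 0.02 0 0;1 1.65 0.02 0 0;1 1.75 0.02 0 0;1 1.75 0.02 0 0;1 1.75 0.02 0 0;1 1.75 0.02 0 0"
}}

```text
t: 15.0
tool_pos: [0.6227, 0.045, 0.0771]
tool_rot: [1.297, 1.149, -1.293]
contact_force: [-0.1, 0.2, -1.6]
opening: 0.0489
```

```bash
python3 -c "
from h import *
go(.621,.0455,.0684,-6.7)"
```

```text
pos [0.6227 0.045  0.0771] jaw -6.7 x [ 0.002 -0.    -1.   ] f [-0.1  0.2 -1.6] op 0.0489 t 15.0 q6 0.07
cmd [ 0.22 -0.04 -0.01] -0.01 mm 9 deg -0.0
```

Request:
{"op": "drive_tool", "data": {
  "commands": "1 0.1 -0.03 -0.01 0;1 0.17 -0.03 -0.01 0;1 0.19 -0.03 -0.01 0;1 0.19 -0.03 -0.01 0;1 0.19 -0.03 -0.01 0"
}}

```text
t: 15.42
tool_pos: [0.6208, 0.0454, 0.0684]
tool_rot: [1.296, 1.151, -1.295]
contact_force: [-0.6, 0.3, 0.9]
opening: 0.0491
```

```bash
python3 -c "
from h import *
go(.621,.0455,.0684,-6.7)"
```

```text
pos [0.6208 0.0454 0.0684] jaw -6.8 x [ 0.  0. -1.] f [-0.6  0.3  0.9] op 0.0491 t 15.42 q6 0.07
cmd [ 0.    0.01 -0.  ] -0.01 mm 0 deg -0.1
```

Request:
{"op": "drive_tool", "data": {
  "commands": "1 0.02 0 0 0;1 0.02 0 0 0;0.2 0.02 0 0 0;-1 0.02 0 0 0;-1 0.02 0 0 0;-1 0.02 0 0 0;-1 0.02 0 0 0;-1 -0.5 0 0 0"
}}

```text
t: 16.08
tool_pos: [0.6171, 0.0454, 0.0831]
tool_rot: [1.291, 1.158, -1.303]
contact_force: [-0.1, -0.7, -0.9]
opening: 0.0853
```

Request:
{"op": "drive_tool", "data": {
  "commands": "-1 -1 0 0 0;-1 -2 0 0 0;-1 -3 1 2 0;-1 -3 1 4 0;-1 -3 1 5 0;-1 -3 1 5 0;-1 -3 1 5 0;-1 -3 1 5 0"
}}

```text
t: 16.75
tool_pos: [0.6368, -0.1648, 0.2092]
tool_rot: [1.298, 1.144, -1.3]
contact_force: [-0.3, -0.6, -0.4]
opening: 0.0858
```

```bash
python3 - <<'E'
from h import *
go(.4,.2,.2)
for n in("top","scene"):
    im,d=ctrl.get_image(n); hsv=cv2.cvtColor(im,cv2.COLOR_BGR2HSV);P=cloud(n,d)
    print(np.median(P[...,2][178:186,225:240]) if n=="top" else "")
    low=hsv[...,1]<60
    for r in rects(n,low&(hsv[...,2]>150),.084): 
        if abs(r[0]-620)<40: print(n,np.round(r[:5],1),np.round(r[5]))
    cv2.imwrite(f"pics/{n}4.png",cv2.resize(im[105:235,160:350],None,fx=4,fy=4,interpolation=0))
    cv2.imwrite(f"pics/{n}4f.png",im)
E
```

```text
pos [ 0.6368 -0.1648  0.2092] jaw -7.1 x [ 0.002 -0.004 -1.   ] f [-0.3 -0.6 -0.4] op 0.0858 t 16.75 q6 -0.24
cmd [ 0.19 -7.01 -8.32] 0 mm 435 deg 0
0.08545226781647708
top [620.7  44.5 149.   50.2  -6.7] [232. 182.]

scene [ 590.5 -369.3  148.3   52.5    6.8] [199. 250.]
scene [620.6  46.  151.4  55.9  -8.1] [271. 178.]
```

View pics/top4.png

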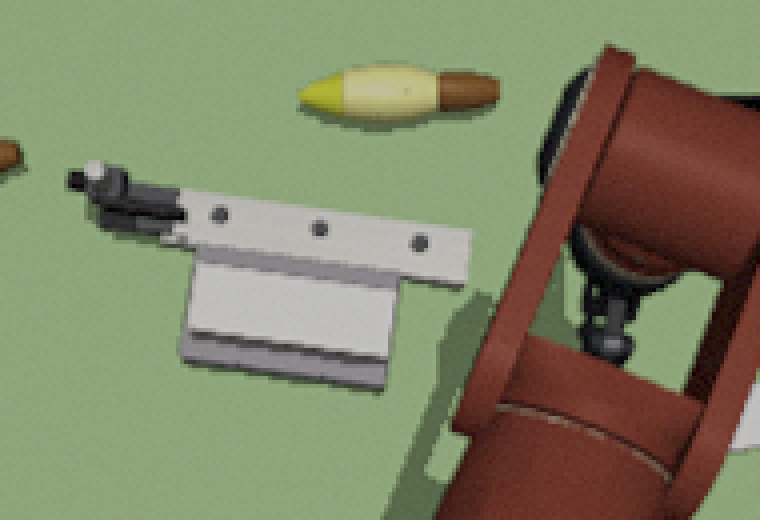

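View pics/scene4.png

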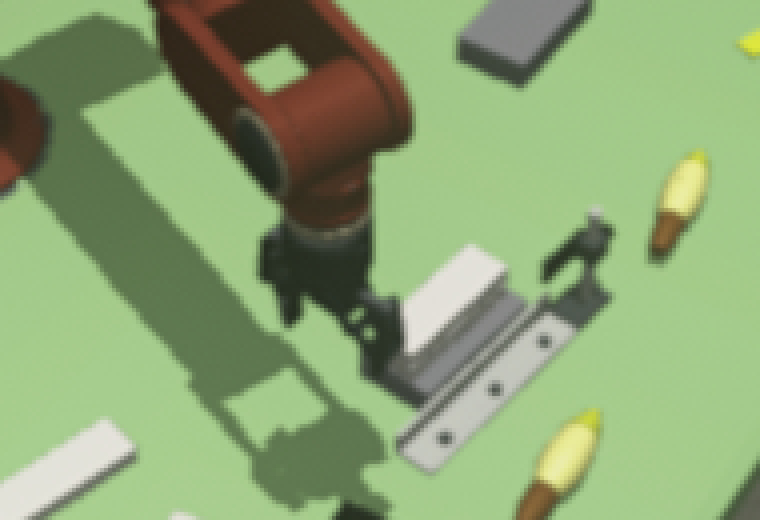

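View pics/top4f.png

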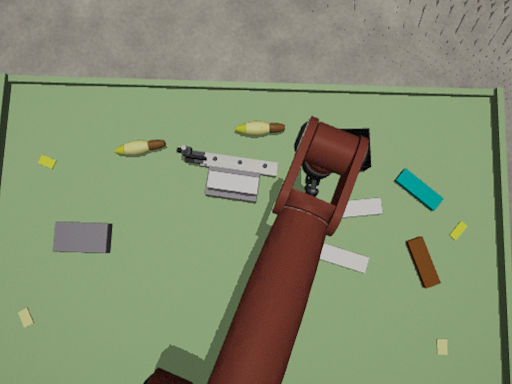

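The stack top reads 85.5 mm against 98 mm for the mark's top edge in the same camera, which is near mid-mark. I'll back away and check the flush once more.

Request:
{"op": "drive_tool", "data": {
  "commands": "-1 -0.5 -4 0.5 0;-1 -0.5 -4 0.5 0;-1 -0.5 -4 0.5 0;-1 -0.5 -4 0.5 0;-1 -0.5 -4 0.5 0;-1 -0.5 -4 0.5 0;-1 -0.5 -4 0.5 0"
}}

```text
t: 17.43
tool_pos: [0.4759, -0.158, 0.2281]
tool_rot: [1.295, 1.151, -1.294]
contact_force: [-0.4, -0.9, 0.1]
opening: 0.0856
```

```bash
python3 - <<'E'
from h import *
go(.4,.2,.2)
for n in("top","scene"):
    im,d=ctrl.get_image(n);P=cloud(n,d)
    cv2.imwrite(f"pics/{n}5.png",cv2.resize(im[130:235,170:340],None,fx=4.5,fy=4.5,interpolation=0))
    if n=="top":
        print("stack",np.median(P[179:186,222:245,2]),"mark top",np.median(P[156,194:205,2]), "fenceplate",np.median(P[160:164,225:260,2]))
        hsv=cv2.cvtColor(im,cv2.COLOR_BGR2HSV)
        print([np.round(r[:5],1) for r in rects(n,(hsv[...,1]<60)&(hsv[...,2]>150),.022)])
E
```

```text
pos [ 0.4759 -0.158   0.2281] jaw -6.7 x [ 0.001  0.    -1.   ] f [-0.4 -0.9  0.1] op 0.0856 t 17.43 q6 -0.35
cmd [ 0.7  -2.93 -8.67] 0 mm 367 deg 0
stack 0.08555609205543058 mark top 0.09938000848483797 fenceplate 0.006640105401476193
[array([ 561.3, -340.7,  151.3,   50. ,    6.8]), array([628.9,  48.7, 157.4,  52.7,  -6.7]), array([688.1,  27.2, 239.9,  43.4,  -6.6]), array([1014.5,   86.4,  349.7,  142.6,   -2.3]), array([1203.5, -434.3,  100.7,   87.2,    1.8])]
```

View pics/scene5.png

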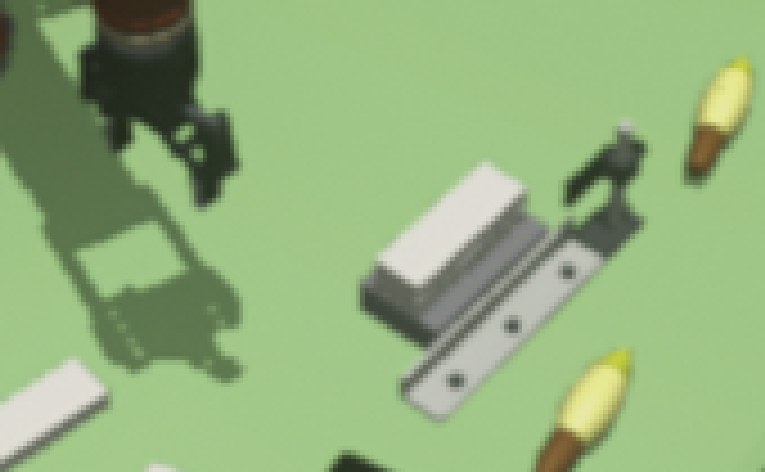

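View pics/top5.png

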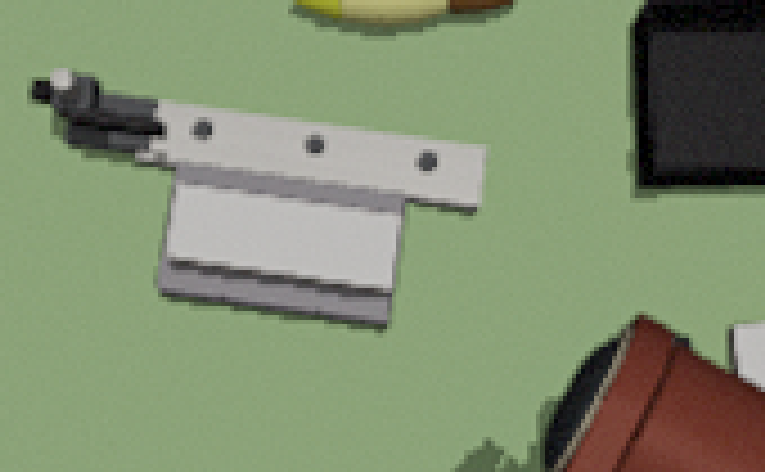

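Both views show the block flush, the stack square and the gauge untouched. Handing in.

```bash
python3 -c "
from station import ctrl
print(ctrl.finish_job())"
```

```text
the job is handed in; nothing more can be done
None
```

I slid the nearer grey block against the fence and stacked two white boards on it, then handed the job in at about 17.5 s of the 72 s allowed. No verdict was reported.

- **Block:** I pushed it until it stopped moving at about 27 N. In both views it sits flush, with its whole length in front of the fence.
- **Stack height:** The top camera's depth reads 85.5 mm for the stack (84 mm nominal) and about 98–99 mm for the mark's top edge. That puts the stack top about 13 mm below the top edge of the 28 mm mark, close to its middle.
- **Centring:** From the top view, the top board's centre is within about 2 mm of the block's, and it is turned 6.7° against the fence's 6.6°.
- **Unused boards and bystanders:** The other two boards lie flat where they were. In the pictures the gauge, chicory heads and tub had not moved. In the last picture one spare board was partly hidden by the arm, but the arm never went near it.
- **Disagreement:** The mark height read straight from pixels in the low-resolution scene view scattered by about 10 mm. I relied on the depth readings there, and they agreed with the two-board choice.

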